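# Fit the drive hub and lock collar on an inclined tube-rotator spindle

## Robot

A 6-joint arm with a two-finger parallel gripper is mounted at the origin on a cart in front of the work surface, level with it; the furniture and walls round the work are solid. World frame = base frame: x ahead of the robot, y to its left, z up, the work surface at z = 0. Lengths are in m, angles in rad, forces in N, time in s.
With the tool pointing down it reaches from about 0.3 to 0.775 m from the base axis. Payload 14.6 kg.
Tool frame: the origin (TCP) lies at the very end of the fingers, on their centre line; the grasp point (between the pads) lies 19 mm behind it; z points along the fingers, y is the line along which they close (so a half turn about z gives the same grasp; the last joint's range is limited). The gripper opens to 94 mm and grips with 3 to 60 N. Pads are 16 mm wide; open, the fingers measure 119 mm over their backs; the gripper's body (75 mm by 177 mm) begins 78 mm behind the grasp point.
Start: joints at [-1.264, 0.3, 1.521, -0, 1.321, -0.067], TCP at [0.201, -0.512, 0.185] pointing down, gripper open.
Joint ranges: [-3.03, 3.03], [-0.79, 2.21], [0.23, 2.52], [-1.04, 4.18], [0, 3.07], [-2.55, 2.55]. Speed limits (rad/s): [2.22, 2.22, 2.57, 3.14, 3.14, 3.14].

## Interface

Orientations are given as [roll, pitch, yaw] about the fixed x, y, z axes, in that order (R = Rz(yaw) Ry(pitch) Rx(roll)).
In Python, from station import ctrl gives the robot as it stands.
- The arm moves only by the tool carry_out, never from a script. Its argument "motion" is text: rows parted by semicolons, each of 7 numbers parted by spaces: the shift along the world's x, y, z in m, then the turn, a rotation vector about the world's x, y, z in degrees, then the closure in counts, from 0 (fully open) to 255 (shut). In form: dx dy dz wx wy wz hand; .... A call has 1 to 20 rows; each row shifts and turns the commanded pose from where the row before left it; what a row does not reach is not made up. A row lasts 1/12 s, in which the tool goes at most 41.7 mm and 7.16 degrees, less where a joint would pass 70% of its speed; a pose out of reach is approached as far as the arm can. A call is refused whole if a number of a shift passes 0.0417 or a number of a turn 7.16, either way. A call with a gripper value outside its range is refused whole. The fingers move at their own pace and stop on an object; "grip_force" is the grip in N (left out, the last holds). Time passes only in rows, so rows that do not move let the fingers close. It gives the time, the measured TCP pose, the force, the opening and the grip force at its end, in the units of the state.
- ctrl.get_obs(): the state, without advancing time (a new reading comes with each control period).
- ctrl.camera(name): name is "scene" or "top"; returns a dict with "pixels" (480x640x3 uint8, red, green, blue), "range_z" (480x640 float32, m along the optical axis (not along the pixel's ray), 0 where there is no reading), "K" (3x3 intrinsics, pixels), "position" and "attitude" of the camera in the world. Camera axes: x right, y up, looking along -z (the intrinsics and any distortion apply to the point x, -y, -z); pixel columns grow to the right and rows downward; lengths in m; the calibration is good to about 2 mm. A picture is of the moment at which its call begins.
- ctrl.hand_in(): hands the job in; it is judged then, once.
The state is a dict: "time_s": time; "qpos": joint angles; "joint_vel": joint speeds; "tau": joint torques, N m; "ee_pos": TCP position; "eef_rot": TCP orientation; "force": force on the tool from outside, world axes, zero at the start; "moment": the same for the moment, N m; "grip_width": finger opening in m; "grip_force": force on a finger pad.
Only numpy, scipy, OpenCV 4.12 (cv2) and the standard library are available. Lean on these libraries where they do the work, as an engineer would, in place of code of your own. Each camera call takes 0.05 s, during which the arm holds its last target. There are 200 camera calls.

## Task

Fit the tube rotator's leaning spindle: first thread the drive hub (the larger ring, slots facing down) down the post and turn it until its slots drop over the cross key at the foot and it sits fully home on the flange. Then thread the lock collar (the smaller ring) down the post until it sits flat on the hub, let go, and leave the label roll, timer, marker and forceps where they are.

Things in the scene. Friction and masses are not known exactly. Their poses are not given: they have to be found in the camera images.
- rotator: Tube rotator, fixed to the bench: white foot 176 x 130 x 34 mm and a white round drive head, 84 mm across, leaning 30 degrees. Origin: on the bench straight under the centre of the spindle's flange (a 54 mm wide steel disc on the head, its middle 100 mm up; nothing of the head rises past the flange's plane). z up; the post leans 30 degrees from vertical towards the rotator's own -x.
- post_foot (a point): Point on the post's axis at its foot, level with the flange's face: where the hub's underside centre is when home. The post stands square on the flange: bare steel, 16 mm diameter, 56 mm long, the last 7 mm tapering to 9 mm across.
- post_tip (a point): Centre of the tip of the post, 56 mm from post_foot. From post_foot to post_tip is the post's direction.
- key_top (a point): Point on the post's axis level with the top of the cross key, 7.5 mm above the flange. The key is a straight steel bar, 5 mm wide, 7.5 mm high, 40 mm long, lying on the flange across the post's foot and sticking out 12 mm on both sides. Its direction about the post varies and is not measured. The spindle is stiff (0.6 N m), so the key stays put while the hub is turned on it under light pressure.
- drive_hub: Drive hub: plain aluminium ring, 46 mm outside diameter, 26 mm tall, bore 18 mm. Two crossing slots, 10 mm wide and 9 mm deep, run across its underside along its own x and y, so it fits the key every quarter turn (to about 7 degrees). Stands slots down; origin at the centre of the underside, z up the bore; 0.12 kg. On the key unturned it is 7.5 mm too high; friction may hold it on the post.
- hub_top (a point): Centre of the hub's top face, 26 mm above its origin along its z. The hub and the collar are smooth metal: a light grip slips when they are pushed or turned, so hold them firmly.
- lock_collar: Lock collar: plain aluminium ring, 36 mm outside diameter, 18 mm tall, through bore 18 mm, a small set screw in its side. Lies flat on the bench. Origin: centre of the underside, z along the bore, up. 0.06 kg, more or less.
- label_roll: Bystander: roll of white labels, 58 mm diameter, 24 mm tall, lying flat; origin at the centre of its underside.
- bench_timer: Bystander: white timer, 64 x 64 x 22 mm, lying flat; origin at the centre of its underside.
- marker_black: Bystander: black-and-white marker pen, 134 mm long, 15 mm thick, lying along its own y; origin at the centre of its underside.
- forceps: Bystander: steel forceps, 128 mm long, 8 mm thick, lying along their own y; origin at the centre of the underside.
There are look-alikes about, which are no part of the job. What is shaped like the drive_hub but purple is not meant.

How it is judged:
On the way, in this order (a step that is already met when the one before it is completed fails the run):
1. the drive hub is home on the flange, its slots over the cross key, while the lock collar is still off the post (distance between drive_hub and post_foot below 0.003 m and distance between lock_collar and post_foot above 0.1 m), for 0.2 s.
2. the lock collar is on the post and flat on the hub (distance between lock_collar and hub_top below 0.003 m and distance between drive_hub and post_foot below 0.003 m), for 0.2 s.
At the end, for the whole second after the job is handed in: The hub's underside centre is within 3 mm of the post's foot (slots over the key), the collar's underside centre within 3 mm of the hub's top centre and parallel to it within 0.08 rad, both at rest and released (all of step 2 and angle between the z axis of drive_hub and the z axis of lock_collar, either way round below 0.08 rad and linear speed of each of drive_hub, lock_collar below 0.01 m/s); the robot touches nothing.
It fails at once if the label roll, timer, marker or forceps was moved by more than 30 mm (distance of any of label_roll, bench_timer, marker_black, forceps from where it was at the start of the episode above 0.03 m).
It also fails if it takes over 58 s, if anything falls off the work surface, if the arm or the gripper's body presses on something with over 40 N, if the wrist force passes 120 N, or if a joint passes its speed limit or range.

## Working session

There is one attempt and no reset: what is moved stays moved. The work goes in short steps, Python scripts to look and compute and a tool call to move; the robot and the scene stay as the last step left them, time stands still between calls to the robot, and variables do not carry over. Pictures are saved under pics/ and viewed, at most 10 in all, crops included, and the job is handed in when it is done.

Besides the shell and the picture viewer there is one more tool, called by a JSON object that holds its "method" and its "body". carry_out: Moves the arm, as the interface text tells. Its arguments: {"type":"object","properties":{"motion":{"type":"string"},"grip_force":{"type":"number"}},"required":["motion"]}

```bash
mkdir -p pics; ls
cat > h.py <<'E'
from station import ctrl
import numpy as np, cv2
from scipy.spatial.transform import Rotation as R
def cam(n):
    c=ctrl.camera(n); c={k:(np.array(v) if not isinstance(v,dict) else v) for k,v in c.items()}; return c
def save(c,p,crop=None,s=1):
    im=c['pixels'][:,:,::-1]
    if crop: x0,y0,x1,y1=crop; im=im[y0:y1,x0:x1]
    cv2.imwrite(p,cv2.resize(im,None,fx=s,fy=s,interpolation=cv2.INTER_CUBIC))
E
python3 - <<'E'
from h import *
for n in('scene','top'):
    c=cam(n); save(c,f'pics/{n}0.png'); print(n,c.keys(),c['K'].tolist(),c['position'],c['attitude']); np.savez(f'{n}0.npz',**c)
print(ctrl.get_obs())
E
```

```text
pics
scene dict_keys(['pixels', 'range_z', 'K', 'position', 'attitude']) [[456.47467611607897, 0.0, 325.77249867278374], [0.0, 456.47467611607897, 241.77071584229856], [0.0, 0.0, 1.0]] [-0.11650022 -0.81786083  0.82467919] [ 0.96377123  0.0179971  -0.65690743]
top dict_keys(['pixels', 'range_z', 'K', 'position', 'attitude']) [[515.9925500970901, 0.0, 318.6253983713056], [0.0, 515.9925500970901, 241.01448450101648], [0.0, 0.0, 1.0]] [ 0.19517409 -0.01226876  1.49685625] [ 0.21136658  0.00526719 -1.54878727]
{'time_s': 0.1, 'qpos': array([-1.26357474e+00,  3.00411871e-01,  1.52150654e+00, -4.81820190e-05,
        1.32069961e+00, -6.65949000e-02]), 'joint_vel': array([ 0.00129181, -0.00259474, -0.00233409,  0.00041607, -0.00062192,
        0.00294608]), 'tau': array([-8.51491762e-06, -5.32648087e+01, -3.53284621e+01,  7.09433248e-02,
        2.34568800e-02, -5.48014020e-05]), 'ee_pos': array([ 0.20075461, -0.51178074,  0.18425036]), 'eef_rot': array([-3.14056645e+00, -2.16664868e-05,  3.73828426e-01]), 'force': array([-0.01697862, -1.08265713, -0.17067476]), 'moment': array([-0.02214736,  0.03871009,  0.03525875]), 'grip_force': 0.0, 'grip_width': 0.09404594181400262}
```

View pics/scene0.png

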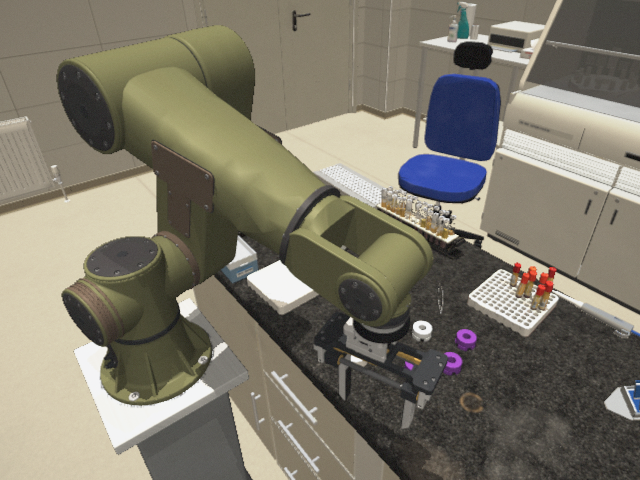

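View pics/top0.png

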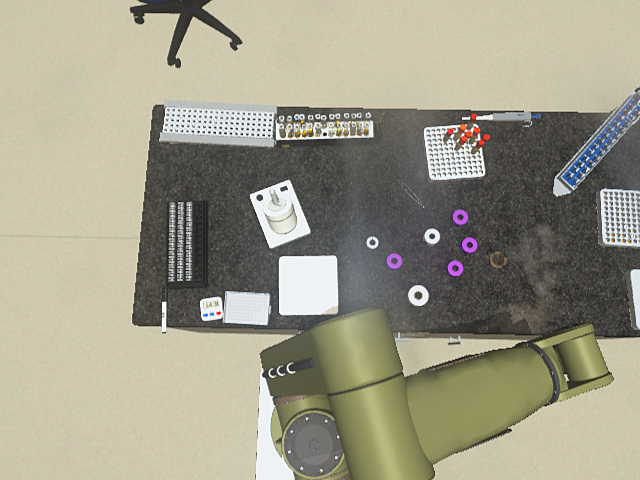

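Top view shows the rotator at (278,212), the post tip at about (275,195), and white/grey rings at (372,242), (432,236) and (418,295). There are purple rings at (394,261), (455,268), (469,244) and (460,217), forceps at (412,193), the timer at (210,308), and the marker at (164,317). The scene view is mostly blocked by the arm.
Candidates: the hub could be ring (432,236), ring (418,295, likely the label roll) or the purple ones (excluded). The collar could be (372,242).

```bash
cat >> h.py <<'E'
def cloud(c):
    K=c['K'];z=c['range_z'];v,u=np.mgrid[:480,:640]
    p=np.stack([(u-K[0,2])/K[0,0]*z,-(v-K[1,2])/K[1,1]*z,-z],-1)
    return p@R.from_euler('xyz',c['attitude']).as_matrix().T+c['position']
def ray(c,u,v,zp):
    K=c['K'];d=R.from_euler('xyz',c['attitude']).as_matrix()@np.array([(u-K[0,2])/K[0,0],-(v-K[1,2])/K[1,1],-1])
    return c['position']+d*(zp-c['position'][2])/d[2]
def proj(c,P):
    p=(np.atleast_2d(P)-c['position'])@R.from_euler('xyz',c['attitude']).as_matrix();K=c['K']
    return np.stack([K[0,2]+K[0,0]*p[:,0]/-p[:,2],K[1,2]-K[1,1]*p[:,1]/-p[:,2]],-1)
E
python3 - <<'E'
from h import *
c=dict(np.load('top0.npz')); P=cloud(c)
print('bench z',np.median(P[270:280,330:360,2]) ,P[250,350])
g=c['pixels'].astype(int); 
m=((g.min(-1)>110)).astype(np.uint8)
n,l,s,ce=cv2.connectedComponentsWithStats(m)
for i in range(1,n):
    x,y,w,h,a=s[i]
    if a>30 and 195<x<480 and 150<y<330:
        k=l==i; z=P[k][:,2]; print(s[i],ce[i].round(1),'zq',np.percentile(z,[10,50,90]).round(3),'xyz',P[k].mean(0).round(3))
save(c,'pics/crop.png',(235,160,485,320),3.2)
# rotator heights
k=np.zeros((480,640),bool);k[170:250,240:315]=1
q=P[k]; q=q[q[:,2]>.05]; print(len(q),np.percentile(q[:,2],[5,25,50,75,95,100]).round(3))
h=q[q[:,2]>.12];print(h.round(3))
E
```

```text
bench z 0.0006976216282659209 [ 0.49079344 -0.09058113  0.00051761]
[ 250  180   61   69 2530] [279.8 214.1] zq [0.029 0.037 0.108] xyz [0.579 0.115 0.065]
[423 228  17  18 191] [431.5 236.2] zq [0.003 0.025 0.03 ] xyz [ 0.533 -0.327  0.022]
[366 236  13  13 110] [371.9 242.2] zq [-0.001  0.016  0.022] xyz [ 0.513 -0.154  0.014]
[ 279  255   60   61 3504] [308.1 285. ] zq [0.023 0.027 0.032] xyz [0.38  0.029 0.035]
[387 259  12   9  33] [391.4 264.4] zq [0.022 0.026 0.028] xyz [ 0.446 -0.209  0.026]
[347 263  24  39 363] [356.4 284.1] zq [-0.005 -0.001  0.004] xyz [ 0.39  -0.11   0.003]
[408 285  21  21 304] [418.  295.1] zq [0.018 0.024 0.028] xyz [ 0.357 -0.282  0.041]
[ 200  291   71   34 1943] [237.8 307.7] zq [0.016 0.068 0.073] xyz [0.31  0.223 0.058]
[ 332  309   43   75 1852] [355.8 342.8] zq [0.688 0.692 0.694] xyz [ 0.21  -0.064  0.695]
1042 [0.056 0.08  0.097 0.109 0.141 1.497]
[[ 0.195 -0.012  1.497]
 [ 0.195 -0.012  1.497]
 [ 0.195 -0.012  1.497]
 [ 0.195 -0.012  1.497]
 [ 0.195 -0.012  1.497]
 [ 0.195 -0.012  1.497]
 [ 0.195 -0.012  1.497]
 [ 0.626  0.137  0.15 ]
 [ 0.6
[... 1430 characters left out ...]
23]
 [ 0.604  0.133  0.12 ]
 [ 0.604  0.131  0.122]
 [ 0.604  0.128  0.122]
 [ 0.604  0.125  0.122]
 [ 0.604  0.122  0.12 ]
 [ 0.601  0.125  0.121]
 [ 0.601  0.119  0.122]
 [ 0.195 -0.012  1.497]
 [ 0.195 -0.012  1.497]
 [ 0.195 -0.012  1.497]
 [ 0.195 -0.012  1.497]
 [ 0.195 -0.012  1.497]
 [ 0.195 -0.012  1.497]
 [ 0.195 -0.012  1.497]
 [ 0.57   0.107  0.12 ]
 [ 0.566  0.107  0.125]
 [ 0.195 -0.012  1.497]
 [ 0.195 -0.012  1.497]
 [ 0.195 -0.012  1.497]
 [ 0.195 -0.012  1.497]
 [ 0.195 -0.012  1.497]
 [ 0.195 -0.012  1.497]
 [ 0.195 -0.012  1.497]
 [ 0.195 -0.012  1.497]
 [ 0.195 -0.012  1.497]
 [ 0.195 -0.012  1.497]
 [ 0.195 -0.012  1.497]
 [ 0.195 -0.012  1.497]
 [ 0.195 -0.012  1.497]]
```

View pics/crop.png

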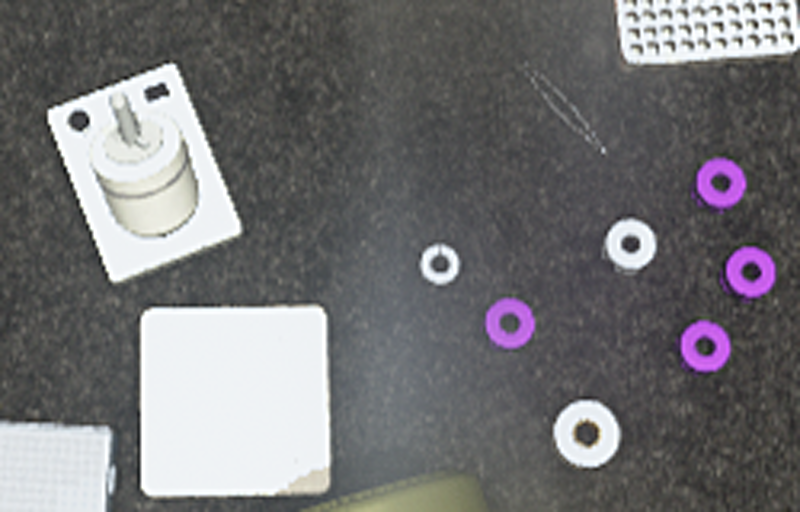

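The crop confirms it: the hub is the white-metal ring at crop (630,244), the 58 mm label roll is (587,433), and the collar is (440,264). The post leans away from the robot, up the image, with its tip at crop (118,95). Next I measure these.

Run:
```python
from h import *
c=dict(np.load('top0.npz')); P=cloud(c)
g=c['pixels'].astype(int)
def ring(box,zt,lo=.6):
    x0,y0,x1,y1=box
    sub=np.zeros((480,640),np.uint8); sub[y0:y1,x0:x1]=(g[y0:y1,x0:x1].max(-1)>120)
    ct=max(cv2.findContours(sub,cv2.RETR_EXTERNAL,cv2.CHAIN_APPROX_NONE)[0],key=cv2.contourArea)
    q=np.array([ray(c,u,v,zt)[:2] for u,v in ct[:,0]])
    (a,b),r=cv2.minEnclosingCircle(q.astype(np.float32)*1000)
    k=np.zeros((480,640),bool);k[y0:y1,x0:x1]=1;k&=(P[...,2]>zt-.006)&(P[...,2]<zt+.012)
    e=P[k];print(box,'circ',round(a),round(b),'r',round(r,1),'cloud mid',((e.min(0)+e.max(0))/2).round(4),'size',np.ptp(e,0).round(3))
ring((418,222,446,250),.026); ring((360,230,384,254),.018); ring((402,279,434,311),.024)
for b in((447,260,464,277),(461,236,478,253),(452,208,469,226),(386,252,403,270)): ring(b,.026)
# foot
k=np.zeros((480,640),np.uint8);k[175:255,245:315]=((P[...,2]>.022)&(P[...,2]<.046)&(g.min(-1)>100))[175:255,245:315]
ct=np.vstack(cv2.findContours(k,cv2.RETR_EXTERNAL,cv2.CHAIN_APPROX_NONE)[0])
q=np.array([ray(c,u,v,.034)[:2] for u,v in ct[:,0]]).astype(np.float32)
r=cv2.minAreaRect(q*1000);print(r,cv2.boxPoints(r))
# flange plane / post pca
S=P[175:245,245:315].reshape(-1,3);S=S[S[:,2]<1]
t=S[(S[:,2]>.112)&(S[:,0]>.595)];m=t.mean(0);u=np.linalg.svd(t-m)[2][0];print('post',m,u,np.degrees(np.arctan2(u[1],u[0])),np.degrees(np.arccos(abs(u[2]))),len(t))
```

```text
(418, 222, 446, 250) circ 531 -327 r 26.0 cloud mid [ 0.5315 -0.3265  0.0277] size [0.045 0.044 0.015]
(360, 230, 384, 254) circ 512 -154 r 18.9 cloud mid [ 0.5103 -0.1526  0.0192] size [0.035 0.032 0.014]
(402, 279, 434, 311) circ 359 -285 r 30.1 cloud mid [ 0.3583 -0.2845  0.0265] size [0.055 0.058 0.017]
(447, 260, 464, 277) circ 440 -392 r 23.3 cloud mid [ 0.4385 -0.3904  0.0264] size [0.044 0.044 0.013]
(461, 236, 478, 253) circ 509 -435 r 23.3 cloud mid [ 0.5083 -0.4347  0.0264] size [0.043 0.045 0.013]
(452, 208, 469, 226) circ 592 -411 r 24.5 cloud mid [ 0.5916 -0.4106  0.0283] size [0.046 0.045 0.017]
(386, 252, 403, 270) circ 457 -216 r 23.4 cloud mid [ 0.4561 -0.2153  0.0266] size [0.042 0.045 0.013]
((587.9411010742188, 118.62091827392578), (177.46337890625, 128.5382537841797), 23.133739471435547) [[481.0943   142.86139 ]
 [531.5943    24.658863]
 [694.7879    94.38045 ]
 [644.2879   212.58298 ]]
post [0.61215947 0.12941357 0.13366785] [-0.51618141 -0.23520125 -0.82355153] -155.5033247796663 34.55808776669162 78
```

Positions are consistent (hub radius 23, collar 18, roll 29). Post foot ≈ (0.601, 0.124, 0.100), lean azimuth ≈ 23°, tip ≈ (0.627, 0.135, 0.149). I'll move above the hub.

{"method": "carry_out", "body": {"motion": "0.033 0.0185 -0.006 0 0 0 50;0.033 0.0185 -0.006 0 0 0 50;0.033 0.0185 -0.006 0 0 0 50;0.033 0.0185 -0.006 0 0 0 50;0.033 0.0185 -0.006 0 0 0 50;0.033 0.0185 -0.006 0 0 0 50;0.033 0.0185 -0.006 0 0 0 50;0.033 0.0185 -0.006 0 0 0 50;0.033 0.0185 -0.006 0 0 0 50;0.033 0.0185 -0.006 0 0 0 50;0 0 0 0 0 0 50;0 0 0 0 0 0 50", "grip_force": 40}}

```text
time_s: 1.1
ee_pos: [0.5316, -0.3256, 0.1236]
eef_rot: [-3.14, 0.001, 0.376]
force: [-0.6, -0.1, -0.8]
grip_width: 0.0758
grip_force: 0.0
```

Run:
```python
from h import *
c=cam('scene');np.savez('s1.npz',**c)
print(proj(c,[[.531,-.327,.026],[.531,-.327,0],[.512,-.154,.018],[.601,.124,.1],[.627,.135,.149]]).round(1))
save(c,'pics/s1.png',(330,230,530,380),4)
```

```text
[[420.3 327.2]
 [419.3 334.9]
 [366.2 295.6]
 [327.8 215.4]
 [332.1 197.2]]
```

View pics/s1.png

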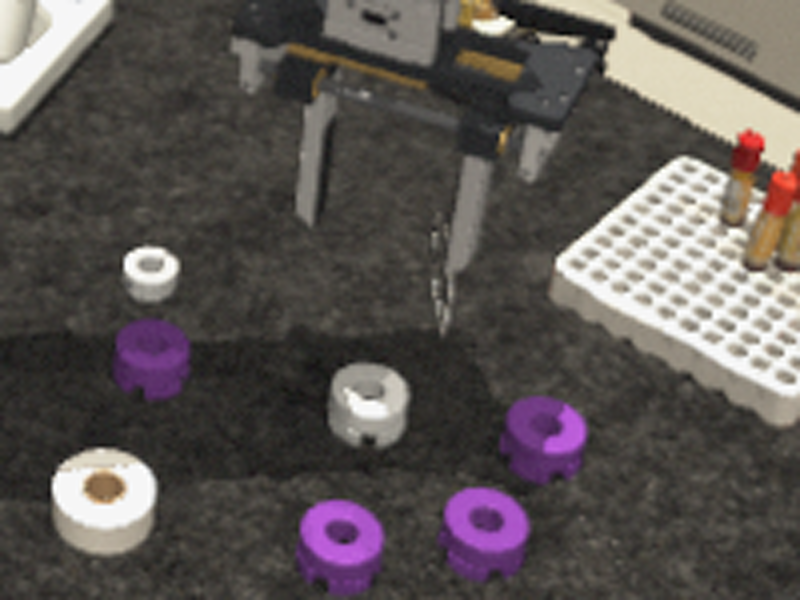

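The scene crop shows the hub at (369,400), with a slot mouth at (370,438) nearly facing the camera. The gripper is above it, the collar is at (151,272), and the roll is at (104,500). I'll measure the hub here and crop the rotator from the same picture.

Run:
```python
from h import *
c=dict(np.load('s1.npz'));P=cloud(c);g=c['pixels'].astype(int)
save(c,'pics/s1r.png',(275,160,375,235),8)
for nm,b,zt,rad in(('hub',(408,316,438,346),.026,.023),('col',(356,288,378,308),.018,.018)):
    x0,y0,x1,y1=b;m=np.zeros((480,640),bool);m[y0:y1,x0:x1]=1
    m&=(P[...,2]>zt-.004)&(P[...,2]<zt+.01); e=P[m]; print(nm,len(e),((e.min(0)+e.max(0))/2).round(4),np.ptp(e,0).round(3),np.median(e[:,2]).round(4))
    k=np.zeros((480,640),np.uint8);s=g[y0:y1,x0:x1].min(-1);k[y0:y1,x0:x1]=s>105
    print(cv2.boundingRect(k))
for u in(421,422,422.5,423.5): print(u,ray(c,u,339.5,.0045).round(4))
print(proj(c,[[.531,-.327,.026]]))
```

```text
hub 184 [ 0.5349 -0.3272  0.0255] [0.046 0.047 0.007] 0.0251
(413, 321, 19, 20)
col 81 [ 0.5132 -0.1558  0.0172] [0.033 0.035 0.006] 0.0173
(361, 291, 14, 14)
421 [ 0.5195 -0.3426  0.0045]
422 [ 0.5214 -0.3441  0.0045]
422.5 [ 0.5223 -0.3448  0.0045]
423.5 [ 0.5242 -0.3463  0.0045]
[[420.33612042 327.23699357]]
```

View pics/s1r.png

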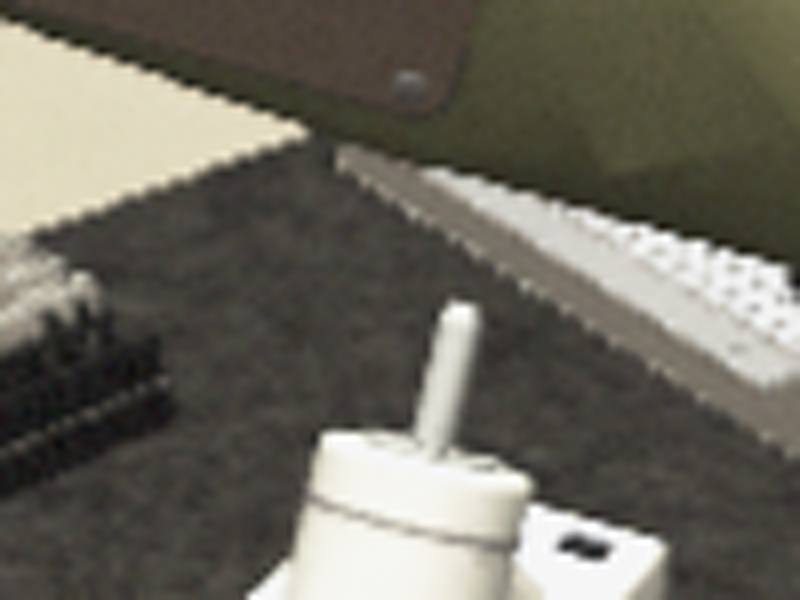

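The post tip at crop (462,303) → (332.8,197.9) is within 1 px of prediction. Dark marks at (380,440) and (487,463) look like the key ends on either side of the post. I'll zoom with contrast to get their angle and the slot angle.

Run:
```python
from h import *
c=dict(np.load('s1.npz'));g=c['pixels'].astype(int).sum(-1)/3
a=np.radians(23.1);d=np.array([.5*np.cos(a),.5*np.sin(a),.866]);F=np.array([.601,.124,.1])
e1=np.array([np.cos(a)*.866,np.sin(a)*.866,-.5]);e2=np.cross(d,e1)
def pl(u,v,h,c=c):
    r=ray(c,u,v,0)-c['position'];p0=F+h*d-c['position'];X=c['position']+r*(p0@d)/(r@d);q=X-F;return np.array([q@e1,q@e2])*1000
for h in(0,.004,.0075):
    A=pl(322.5,215,h);B=pl(335.9,217.9,h);D=B-A;print(h,A.round(1),B.round(1),np.linalg.norm(D).round(1),'ang from e1',np.degrees(np.arctan2(D[1],D[0])).round(1))
print(g[212:221,314:343].round().astype(int))
print('hub');print(g[332:345,410:436].round().astype(int))
t=dict(np.load('top0.npz')); 
x0,y0=proj(t,[F])[0].astype(int);print('top',x0,y0);print((t['pixels'].astype(int).sum(-1)/3)[y0-11:y0+11,x0-12:x0+13].round().astype(int))
```

```text
0 [-34.8   0.8] [ -9.  -32.2] 41.9 ang from e1 -52.0
0.004 [-78.1 -19.9] [-53.1 -51.8] 40.5 ang from e1 -52.0
0.0075 [-115.9  -38.1] [-91.7 -69. ] 39.2 ang from e1 -52.0
[[ 64  66  61  62  58  60  69  64  62  59  59  62  67 180 216 219 196 153
   93  61  62  60  64  66  67  67  58  59  64]
 [ 62  61  85  84  68  63  87  96  94  68  58  61 105 193 221 205 182 133
   83  66  65  66  70  67  70  62  61  62  60]
 [ 50 184 236 239 238 237 207 200 216 211 182 171 153 207 220 202 171 119
   70  61  64  68  68  71  75  67  66  61  61]
 [ 73 219 244 246 246 246 241 215 206 221 228 229 216 182 216 204 161 116
   77  59  53  58  62  68  71  66  61  63  65]
 [125 212 234 242 246 246 246 244 243 241 234 221 221 222 228 194 143 192
  145  96  78  63  59  61  59  58  71  80  81]
 [165 214 230 237 242 244 245 246 246 246 245 244 244 242 228 196 191 213
  205 202 208 209 188 110  60  61  69  76  74]
 [186 221 232 237 240 241 243 244 243 245 246 246 246 246 245 244 244 240
  237 220 185 170 151 190 141  77  57  59  61]
 [193 224 233 238 240 242 243 244 243 244 245 245 245 245 245 246 246 246
  246 245
[... 3204 characters left out ...]
33 232 233 233 232 231 233 234 230 231
  231 217 230 244 243 243 243]
 [242 242 242 245 205 227 233 233 232 232 233 233 231 231 230 231 236 208
  219 232 244 243 242 242 245]
 [243 242 243 244 228 224 214 231 233 234 235 233 232 234 231 215 230 223
  234 244 243 242 242 244 244]
 [242 243 242 243 244 238 228 221 211 216 221 209 209 213 224 228 236 244
  244 243 242 243 244 246 225]
 [240 244 242 242 243 244 245 234 224 228 230 226 225 223 235 244 243 242
  242 242 243 245 238 237 208]
 [213 245 245 243 242 242 243 244 244 245 245 244 245 245 244 243 243 242
  242 243 245 233 221 221 219]
 [175 211 248 246 244 243 242 242 243 243 243 242 243 242 243 242 242 243
  244 241 237 215 223 223 221]]
```

The slot mouth is about 2° off the camera direction, so the hub slots are at world azimuth ≈ 39° (mod 90). The scene view is too grazing on the flange, so I'll enlarge the top view for the key.

Run:
```python
from h import *
t=dict(np.load('top0.npz'));im=t['pixels'][185:222,258:302,::-1].astype(float)
im=np.clip((im-100)*1.7,0,255).astype(np.uint8)
cv2.imwrite('pics/key.png',cv2.resize(im,None,fx=16,fy=16,interpolation=cv2.INTER_LINEAR))
```

```text
(no output)
```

View pics/key.png

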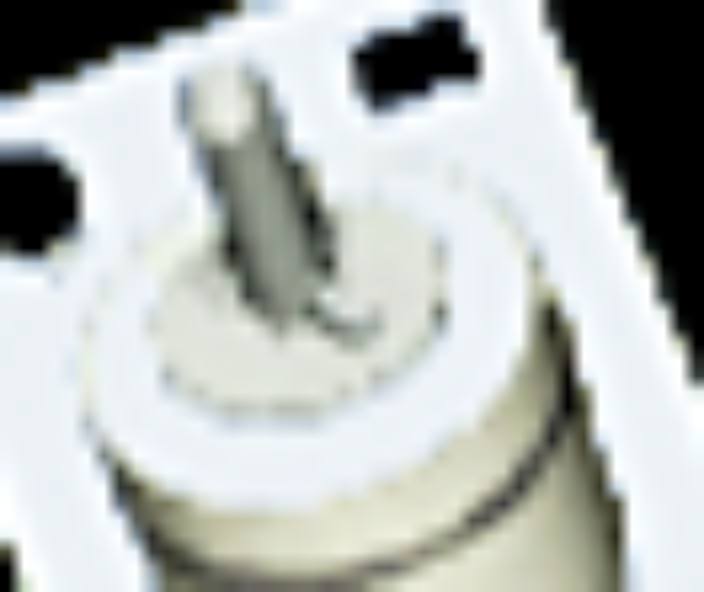

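{"method": "carry_out", "body": {"motion": "0.001 -0.0015 -0.03 0 0 0 50;0 0 -0.03 0 0 0 50;0 0 -0.03 0 0 0 50;0 0 -0.02 0 0 0 50;0 0 -0.0085 0 0 0 50;0 0 0 0 0 0 50;0 0 0 0 0 0 255;0 0 0 0 0 0 255;0 0 0 0 0 0 255;0 0 0 0 0 0 255;0 0 0 0 0 0 255;0 0 0 0 0 0 255", "grip_force": 50}}

```text
time_s: 2.15
ee_pos: [0.532, -0.3286, 0.0067]
eef_rot: [3.141, -0.0, 0.374]
force: [-0.2, -0.2, -0.2]
grip_width: 0.0386
grip_force: 0.0
```

The key image shows the key's shadowed edge running from the post foot at (310,305) to (360,335), with its end near (375,325). The fingers read 38.6 mm, narrower than the hub, so I need to check.

Run:
```python
from h import *
o=ctrl.get_obs();print(o['grip_width'],o['grip_force'],o['ee_pos'])
c=cam('scene');np.savez('s2.npz',**c);save(c,'pics/s2.png',(370,270,470,345),8)
t=dict(np.load('top0.npz'))
a=np.radians(23.1);d=np.array([.5*np.cos(a),.5*np.sin(a),.866]);F=np.array([.601,.124,.1])
e1=np.array([np.cos(a)*.866,np.sin(a)*.866,-.5]);e2=np.cross(d,e1)
def pl(u,v,h,c=t):
    r=ray(c,u,v,0)-c['position'];p0=F+h*d-c['position'];X=c['position']+r*(p0@d)/(r@d);q=X-F;return (np.array([q@e1,q@e2])*1000).round(1)
for x,y in((310,305),(345,335),(360,335),(378,322),(215,265),(290,330)): print(x,y,pl(258+(x+.0)/16-.5,185+y/16-.5,0),pl(258+x/16-.5,185+y/16-.5,.0075))
# flange ellipse check: left, bottom, right rim points
for x,y in((155,340),(280,412),(443,305),(380,383),(200,395)): print('rim',pl(258+x/16-.5,185+y/16-.5,0))
```

```text
0.03856181484282102 0.0 [ 0.53198888 -0.32858444  0.00669572]
310 305 [-2.7 -1.9] [-10.7  -1.6]
345 335 [-13.   -5.5] [-21.   -5.2]
360 335 [-14.4  -7.9] [-22.3  -7.6]
378 322 [-13.  -11.7] [-20.9 -11.3]
215 265 [15.7 10.9] [ 7.6 11.1]
290 330 [-6.8  3.1] [-14.8   3.3]
rim [ 3.2 25.7]
rim [-25.3  10.2]
rim [-14.9 -23.3]
rim [-27.5  -7.8]
rim [-14.   21.9]
```

View pics/s2.png

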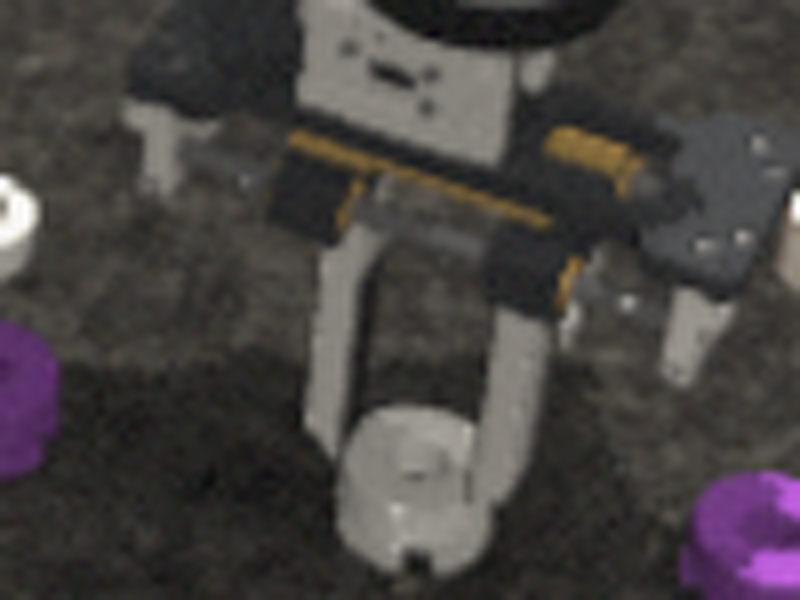

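The fingers straddle the hub but seem to hold it off-centre: the gap is 38.6 mm against 46 mm. I'll measure where the hub is relative to the TCP.

Run:
```python
from h import *
c=dict(np.load('s2.npz'));P=cloud(c);g=c['pixels'].astype(int).sum(-1)/3
print(proj(c,[[.532,-.3286,.0067],[.532,-.3286,.026],[.533,-.327,.026]]).round(1))
np.set_printoptions(linewidth=250)
print(g[318:345,408:438].round().astype(int))
print((P[318:345,408:438,2]*1000).round().astype(int))
t=cam('top');np.savez('t2.npz',**t);u,v=proj(t,[[.532,-.3286,.02]])[0].astype(int);print(u,v);print((t['pixels'].astype(int).sum(-1)/3)[v-12:v+13,u-14:u+15].round().astype(int))
o=ctrl.get_obs();print(o['grip_width'],o['grip_force'])
```

```text
[[420.3 333.1]
 [421.1 327.4]
 [420.9 326.9]]
[[ 83 123 129 129 127  77  34  33  44  45  45  46  45  44  48  44  35  41  46  45  39  40  54 115 128 130 131 123 114  82]
 [ 93 124 132 131 118  69  32  40  50  52  46  48  46  47  46  42  36  40  43  42  42  44  66 118 128 130 131 123 114  78]
 [ 93 124 131 132 114  63  33  37  42  41  52  73  78  74  61  55  42  38  41  42  41  41  88 122 131 129 131 113 112  74]
 [111 127 130 131  97  55  24  37  74 123 135 137 138 139 136 140 120 109  77  48  46  42  95 124 130 132 139 119 104  67]
 [126 136 129 127  89  47  31  96 115 128 147 153 152 150 153 155 149 146 139 118  83  50 112 130 131 128 133 121  98  57]
 [ 93 124 131 129  86  39  66 112 127 129 134 134 135 148 153 154 155 157 154 147 165 108 115 128 131 129 127 117  85  50]
 [ 47  86 121 130  84  58 106 121 128 129 128 132 138 147 154 159 162 157 155 155 163 117 121 129 131 130 122 115  82  50]
 [ 31  43 100 123  81  86 122 125 128 133 130 133 144 146 145 145 147 155 154 156 157 110 120 129 133 130 123 113  75  43]
 [ 34  39  62 115  81 110 128 127 125 128 125 133 143 142 143 136 132 
[... 7897 characters left out ...]
103 103 104 103 104 103 106 104 104 105 104 105 106 108 104 105 107 104 108 104]
 [101 103 103 103 104 105 102 104 104 105 103 102 104 103 106 105 104 102 104 108 106 107 105 106 104 105 105 106 102]
 [105 103 106 102 105 101 103 105 104 104 106 105 104 106 106 104 105 108 105 105 105 106 105 106 107 105 107 105 104]
 [106 105 104 104 105 104 103 104 103 106 105 105 106 106 105 106 106 105 107 104 106 105 107 103 105 103 106 106 103]
 [104 104 104 107 105 106 104 105 105 106 105 104 106 106 104 104 106 106 107 108 106 107 106 104 104 107 104 106 104]
 [104 105 103 105 107 104 105 106 105 104 105 105 106 103 107 108 107 104 105 108 104 108 106 106 109 104 104 104 103]]
0.03100107710027323 0.0
```

Run:
```python
from h import *
c=dict(np.load('s1.npz'));P=cloud(c)
for z in(.11,.1236,.14,.15,.16):print(z,proj(c,[[.5316,-.3256,z]]).round(1))
m=np.zeros((480,640),bool);m[260:305,395:460]=1
q=P[m&(P[...,2]>.08)&(P[...,2]<.2)]
for s in(1,-1):
    d=np.array([.365,-.93]);r=(q[:,:2]-[.5316,-.3256])@d
    w=q[(s*r>.02)&(s*r<.07)];w=w[w[:,2].argsort()][:8];print(w.round(3),((w[:,:2]-[.5316,-.3256])@d).round(3))
c=dict(np.load('s2.npz'));P=cloud(c)
for p in((431,332),(430,331),(433,328),(410,325),(411,326),(425,332)):print(p,P[p[1],p[0]].round(4))
```

```text
0.11 [[423.7 300.7]]
0.1236 [[424.3 296.3]]
0.14 [[425.1 290.8]]
0.15 [[425.6 287.4]]
0.16 [[426. 284.]]
[[ 0.538 -0.366  0.146]
 [ 0.541 -0.369  0.146]
 [ 0.538 -0.368  0.147]
 [ 0.538 -0.365  0.148]
 [ 0.544 -0.371  0.149]
 [ 0.541 -0.371  0.15 ]
 [ 0.537 -0.368  0.151]
 [ 0.539 -0.37   0.151]] [0.04  0.043 0.042 0.039 0.047 0.045 0.042 0.044]
[[ 0.517 -0.289  0.143]
 [ 0.509 -0.287  0.144]
 [ 0.508 -0.292  0.145]
 [ 0.509 -0.293  0.145]
 [ 0.52  -0.289  0.145]
 [ 0.521 -0.288  0.147]
 [ 0.51  -0.292  0.147]
 [ 0.507 -0.286  0.148]] [-0.039 -0.044 -0.04  -0.038 -0.038 -0.039 -0.039 -0.046]
(431, 332) [ 0.5322 -0.3584  0.0344]
(430, 331) [ 0.5326 -0.3548  0.0346]
(433, 328) [ 0.5352 -0.3599  0.0469]
(410, 325) [ 0.5146 -0.3084  0.0292]
(411, 326) [ 0.5155 -0.3111  0.0274]
(425, 332) [ 0.5296 -0.3434  0.024 ]
```

The fingertips really sit about 20 mm above the reported TCP, in both pictures and confirmed by the fingers closing freely over the hub. I'll open, go 20 mm lower while watching force, and grip again.

{"method": "carry_out", "body": {"motion": "0 0 0.004 0 0 0 50;0.001 0.001 0 0 0 0 50;0 0 0 0 0 0 50;0 0 0 0 0 0 50;0 0 0 0 0 0 50;0 0 0 0 0 0 50;0 0 0 0 0 0 50;0 0 -0.01 0 0 0 50;0 0 -0.008 0 0 0 50;0 0 -0.004 0 0 0 50;0 0 -0.002 0 0 0 50;0 0 0 0 0 0 50"}}

```text
time_s: 3.25
ee_pos: [0.5325, -0.3273, -0.0147]
eef_rot: [-3.141, 0.001, 0.374]
force: [-1.1, 0.3, 0.1]
grip_width: 0.0755
grip_force: 0.0
```

{"method": "carry_out", "body": {"motion": "0 0 0 0 0 0 255;0 0 0 0 0 0 255;0 0 0 0 0 0 255;0 0 0 0 0 0 255;0 0 0 0 0 0 255;0 0 0 0 0 0 255;0 0 0 0 0 0 255;0 0 0 0 0 0 255", "grip_force": 50}}

```text
time_s: 3.92
ee_pos: [0.533, -0.3276, -0.0135]
eef_rot: [3.141, -0.0, 0.374]
force: [1.0, 0.1, 1.9]
grip_width: 0.045
grip_force: 50.0
```

Gripped at 45 mm with 50 N. I'll work out the key angle in the flange plane and the required pose. Then lift and carry.

Run:
```python
from h import *
t=dict(np.load('top0.npz'))
a=np.radians(23.1);d=np.array([.5*np.cos(a),.5*np.sin(a),.866]);F=np.array([.601,.124,.1])
e1=np.array([np.cos(a)*.866,np.sin(a)*.866,-.5]);e2=np.cross(d,e1)
def pl(u,v,h,c=t):
    r=ray(c,u,v,0)-c['position'];p0=F+h*d-c['position'];X=c['position']+r*(p0@d)/(r@d);q=X-F;return np.array([q@e1,q@e2])*1000
for A,B in(((13.5,12.2),(16.3,13.6)),((6.3,10),(15.3,13.2)),((6,9.5),(16,13.3))):
    D=pl(264+B[0],192+B[1],.0037)-pl(264+A[0],192+A[1],.0037);print(pl(264+A[0],192+A[1],.0037),D,np.degrees(np.arctan2(D[1],D[0]))%180)
# hub slot after tilt: slot az 39 mod 90 -> angle in e1,e2 frame
T=R.from_rotvec(np.radians(30)*np.array([-np.sin(a),np.cos(a),0]))
for az in (39,-51):
    s=T.apply([np.cos(np.radians(az)),np.sin(np.radians(az)),0]);print(az,np.degrees(np.arctan2(s@e2,s@e1)))
print('tip',F+.056*d,'d',d)
print('hover TCP (underside 20mm past tip)',F+(.076-.014)*d,'home TCP',F-.014*d)
```

```text
[-9.98699361 -2.63967856] [-9.37090532 -5.67084358] 31.18040931334002
[ 9.03855501 13.647515  ] [-25.43590774 -19.82905475] 37.93888765005329
[11.41679563 13.89708171] [-29.20878468 -21.76579966] 36.69273915396397
39 15.899667881242298
-51 -74.09966787503228
tip [0.626755   0.13498544 0.148496  ] d [0.45991075 0.19616856 0.866     ]
hover TCP (underside 20mm past tip) [0.62951447 0.13616245 0.153692  ] home TCP [0.59456125 0.12125364 0.087876  ]
```

{"method": "carry_out", "body": {"motion": "0 0 0.03 0 0 0 255;0 0 0.04 0 0 0 255;0 0 0.04 0 0 0 255;0 0 0.04 0 0 0 255;0 0 0.04 0 0 0 255;0 0 0.02 0 0 0 255"}}

```text
time_s: 4.42
ee_pos: [0.5336, -0.328, 0.2016]
eef_rot: [3.137, -0.003, 0.374]
force: [-1.1, 0.1, -0.7]
grip_width: 0.0451
grip_force: 50.0
```

{"method": "carry_out", "body": {"motion": "0.0093 0.0365 0 0 0 0 255;0.0093 0.0365 0 0 0 0 255;0.0093 0.0365 0 -2.35 5.52 0 255;0.0093 0.0365 0 -2.35 5.52 0 255;0.0093 0.0365 0 -2.35 5.52 0 255;0.0093 0.0365 0 -2.35 5.52 0 255;0.0093 0.0365 0 -2.35 5.52 0 255;0.0093 0.0365 0 2.91 1.24 5.49 255;0.0093 0.0365 0 2.91 1.24 5.49 255;0.0093 0.0365 0 2.91 1.24 5.49 255;0.0093 0.0365 0 0 0 0 255;0.0093 0.0365 0 0 0 0 255;0.0093 0.0365 0 0 0 0 255;0 0 0 0 0 0 255;0 0 0 0 0 0 255"}}

```text
time_s: 5.67
ee_pos: [0.6536, 0.149, 0.1941]
eef_rot: [-2.97, 0.499, 0.753]
force: [0.3, -1.1, -2.0]
grip_width: 0.0449
grip_force: 50.0
```

```bash
cat >> h.py <<'E'
a=np.radians(23.1);d=np.array([.5*np.cos(a),.5*np.sin(a),.866]);F=np.array([.601,.124,.1])
e1=np.array([np.cos(a)*.866,np.sin(a)*.866,-.5]);e2=np.cross(d,e1)
T=R.from_rotvec(np.radians(30)*np.array([-np.sin(a),np.cos(a),0]))
R0=R.from_euler('xyz',[np.pi,0,.374])
def goalR(t): return R.from_rotvec(np.radians(t)*d)*T*R0
def rel(o=None,off=.014):
    o=o or ctrl.get_obs();M=R.from_euler('xyz',o['eef_rot']);tz=M.as_matrix()[:,2]
    U=np.array(o['ee_pos'])-off*tz;q=U-F
    dz=np.degrees(np.arccos(np.clip(-tz@d,-1,1)));rr=(M*(T*R0).inv()).as_rotvec(True)
    print('U along d %.1f e1 %.1f e2 %.1f mm; tilt err %.2f; turn %.1f; rotvec err to turn'%(*(q@np.array([d,e1,e2]).T*1000),dz,rr@d),'F',np.round(o['force'],1),'f_d %.1f e1 %.1f e2 %.1f'%tuple(np.array([d,e1,e2])@o['force']),'M_d %.2f'%(o['moment']@d),'gw',round(o['grip_width'],4),o['time_s'])
    return o,M,U
E
python3 - <<'E'
from h import *
o,M,U=rel();print((goalR(19)*M.inv()).as_rotvec(True).round(2),o['qpos'].round(2),o['ee_pos'])
c=cam('scene');np.savez('s3.npz',**c);save(c,'pics/s3.png',(265,130,395,230),6)
E
```

```text
U along d 124.6 e1 3.4 e2 2.3 mm; tilt err 0.40; turn 19.2; rotvec err to turn F [ 0.3 -1.1 -2. ] f_d -1.8 e1 0.8 e2 -1.1 M_d 0.02 gw 0.0449 5.6667
[ 0.02 -0.12 -0.17] [ 0.21  1.03  0.43 -0.12  2.19  1.03] [0.65361866 0.14897912 0.19411523]
```

View pics/s3.png

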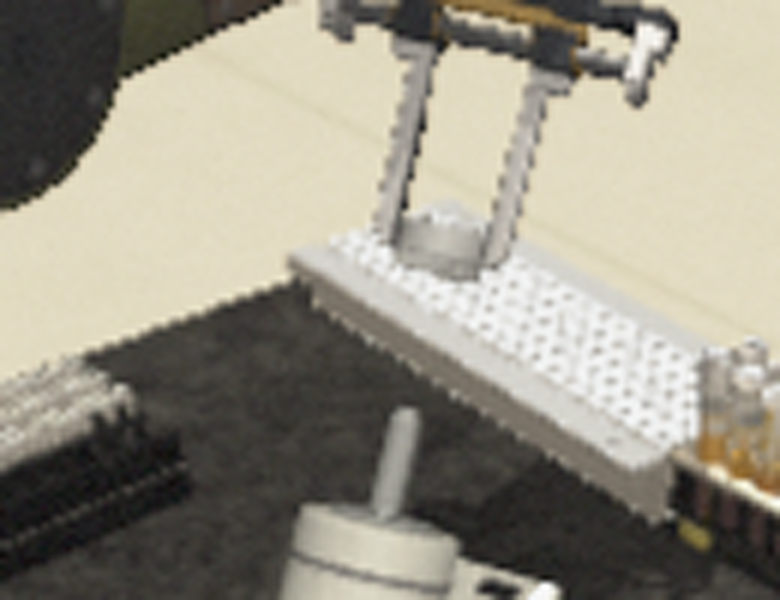

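The hub is held straight about 70 mm beyond the tip, with the hub around crop (440,248), the post tip at (405,410) and the post foot at (388,515). I'll check the predicted pixel against this.

Run:
```python
from h import *
o,M,U=rel();c=dict(np.load('s3.npz'))
tz=M.as_matrix()[:,2];ty=M.as_matrix()[:,1]
Q=proj(c,[U,U-.026*tz,U-.013*tz,U-.013*tz+.0225*ty,U-.013*tz-.0225*ty,F,F+.056*d]);print(((Q-[265,130])*6).round(0))
P=cloud(c);k=np.zeros((480,640),bool);k[160:178,329:349]=1;k&=(P[...,2]>.18)&(np.linalg.norm(P-U,axis=-1)<.05);q=P[k]-U
print(len(q),'hub cloud rel U  d/e1/e2:',*[np.percentile(q@v*1000,[2,50,98]).round(1) for v in(d,e1,e2)])
t=cam('top');np.savez('t3.npz',**t);P=cloud(t);k=(np.linalg.norm(P-(U+.02*d),axis=-1)<.04)&(np.linalg.norm(np.cross(P-U,d),axis=-1)<.03);print(k.sum(),np.median(P[k]@d-U@d))
```

```text
U along d 125.0 e1 2.4 e2 0.8 mm; tilt err 0.39; turn 19.1; rotvec err to turn F [-0.4  0.5 -0.8] f_d -0.8 e1 0.2 e2 0.6 M_d -0.01 gw 0.0459 5.7167
[[435. 269.]
 [447. 218.]
 [441. 244.]
 [484. 254.]
 [397. 233.]
 [377. 512.]
 [402. 404.]]
195 hub cloud rel U  d/e1/e2: [-0.6 15.3 38.2] [-22.8 -11.8  14. ] [-28.8  -4.3  27.3]
0 nan
  return _methods._mean(a, axis=axis, dtype=dtype,
  ret = ret.dtype.type(ret / rcount)
```

Run:
```python
from h import *
c=dict(np.load('s1.npz'));t=dict(np.load('top0.npz'))
g=c['pixels'].astype(float).sum(-1)/3
L=[]
for v in range(197,214):
    r=g[v,322:345];w=np.clip(r-80,0,None);w[:3]=0 if v<213 else w[:3]
    hi=r>115;i=np.flatnonzero(hi)
    if len(i): 
        l,rr=i[0],i[-1]; le=l-(r[l]-115)/(r[l]-r[l-1]+1e-6); re=rr+(r[rr]-115)/(r[rr]-r[rr+1]+1e-6)
        L.append((v,322+(le+re)/2,re-le))
L=np.array(L);print(L.round(1))
m=(L[:,0]>=202)&(L[:,0]<=212);pf=np.polyfit(L[m,0],L[m,1],1)
Q=proj(c,[F,F+.056*d]);print('pred',Q,'pred u at 205,212',[np.interp(v,Q[::-1,1],Q[::-1,0]) for v in(205,212)],'obs',np.polyval(pf,[205,212]))
print('top tip pred',proj(t,[F+.056*d]),'ray',ray(t,271.4,191.1,.1485))
# plane from scene post line, tip row ~198.3
print('scene tip ray',ray(c,332.9,198.3,.1485))
```

```text
[[1.970e+02 3.311e+02 3.000e-01]
 [1.980e+02 3.322e+02 4.300e+00]
 [1.990e+02 3.320e+02 5.200e+00]
 [2.000e+02 3.319e+02 5.300e+00]
 [2.010e+02 3.316e+02 5.400e+00]
 [2.020e+02 3.313e+02 5.400e+00]
 [2.030e+02 3.311e+02 5.300e+00]
 [2.040e+02 3.310e+02 5.200e+00]
 [2.050e+02 3.307e+02 5.200e+00]
 [2.060e+02 3.303e+02 5.400e+00]
 [2.070e+02 3.301e+02 5.300e+00]
 [2.080e+02 3.300e+02 5.200e+00]
 [2.090e+02 3.297e+02 5.400e+00]
 [2.100e+02 3.294e+02 5.400e+00]
 [2.110e+02 3.291e+02 5.300e+00]
 [2.120e+02 3.290e+02 5.200e+00]
 [2.130e+02 3.287e+02 5.300e+00]]
pred [[327.76622995 215.3660383 ]
 [332.02098153 197.34408055]] pred u at 205,212 [np.float64(330.21351777889043), np.float64(328.56090813874516)] obs [330.6387141  328.96165631]
top tip pred [[270.83427604 189.0534677 ]] ray [0.620947   0.13319759 0.1485    ]
scene tip ray [0.62516079 0.12869738 0.1485    ]
```

{"method": "carry_out", "body": {"motion": "-0.0032 -0.0046 0.0028 0 0 0 255;-0.0097 -0.0041 -0.0182 0 0 0 255;-0.0097 -0.0041 -0.0182 0 0 0 255;-0.0092 -0.0039 -0.0173 0 0 0 255;0 0 0 0 0 0 255;0 0 0 0 0 0 255"}}

```text
time_s: 6.27
ee_pos: [0.6218, 0.1291, 0.1464]
eef_rot: [-2.971, 0.498, 0.747]
force: [-0.2, 0.1, -0.3]
grip_width: 0.0453
grip_force: 50.0
```

Run:
```python
from h import *
o,M,U=rel()
c=cam('scene');t=cam('top');np.savez('s4.npz',**c);np.savez('t4.npz',**t)
a_=c['pixels'][165:240,290:375,::-1];b=t['pixels'][165:240,240:325,::-1]
im=np.vstack([cv2.resize(a_,None,fx=4,fy=4,interpolation=cv2.INTER_CUBIC),cv2.resize(b,None,fx=4,fy=4,interpolation=cv2.INTER_CUBIC)])
im=np.hstack([cv2.resize(a_,None,fx=8,fy=8,interpolation=cv2.INTER_CUBIC),]);cv2.imwrite('pics/s4.png',im)
tz=M.as_matrix()[:,2];print(((proj(c,[U,U-.026*tz,F+.056*d])-[290,165])*8).round())
```

```text
U along d 64.8 e1 -4.9 e2 -3.5 mm; tilt err 0.38; turn 18.9; rotvec err to turn F [-0.2  0.1 -0.3] f_d -0.3 e1 0.0 e2 0.2 M_d -0.01 gw 0.0453 6.2667
[[344. 237.]
 [360. 169.]
 [336. 259.]]
```

View pics/s4.png

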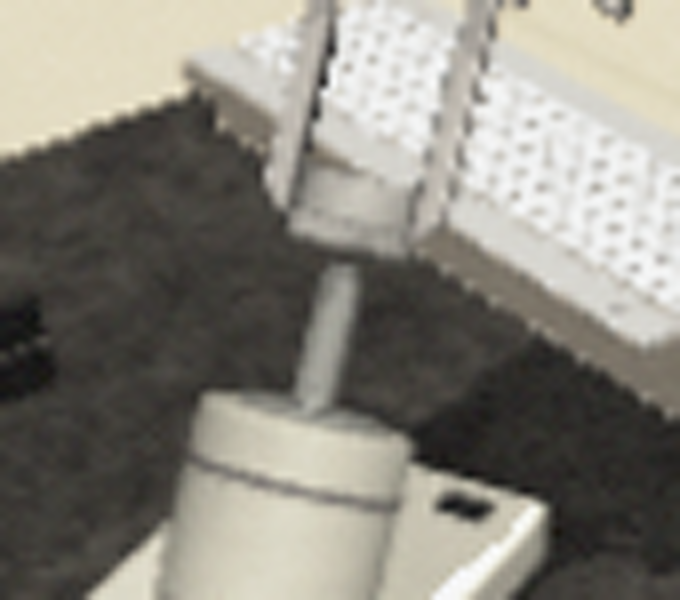

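Hub bottom centre at about (347,238) is in line with the post axis extended from (343,268) and (315,405). I'll descend slowly and check forces.

{"method": "carry_out", "body": {"motion": "-0.0023 -0.001 -0.0043 0 0 0 255;-0.0023 -0.001 -0.0043 0 0 0 255;-0.0018 -0.0008 -0.0035 0 0 0 255;-0.0014 -0.0006 -0.0026 0 0 0 255;0 0 0 0 0 0 255"}}

```text
time_s: 6.78
ee_pos: [0.6141, 0.127, 0.1297]
eef_rot: [-2.971, 0.497, 0.749]
force: [3.8, 1.6, -8.2]
grip_width: 0.0449
grip_force: 50.0
```

```bash
python3 -c "
from h import *
o,M,U=rel();print(o['force'],o['moment'])"
```

```text
U along d 46.3 e1 -3.4 e2 -2.4 mm; tilt err 0.38; turn 19.0; rotvec err to turn F [ 3.8  1.6 -8.2] f_d -5.1 e1 7.7 e2 -0.0 M_d 0.00 gw 0.0449 6.7833
[ 3.83860916  1.63349665 -8.24527138] [ 0.58632008 -1.67088113  0.07233137]
```

The hub is over the tip. The force along +e1 shows I'm about 1 mm off, so I'll shift that way and continue.

{"method": "carry_out", "body": {"motion": "0.0008 0.0003 -0.0005 0 0 0 255;-0.0014 -0.0006 -0.0026 0 0 0 255;-0.0014 -0.0006 -0.0026 0 0 0 255;0 0 0 0 0 0 255"}}

```text
time_s: 7.12
ee_pos: [0.6119, 0.1259, 0.1245]
eef_rot: [-2.971, 0.498, 0.749]
force: [2.2, 0.9, -3.6]
grip_width: 0.0453
grip_force: 50.0
```

```bash
python3 -c "
from h import *
o,M,U=rel();print(o['force'],o['moment'])"
```

```text
U along d 40.7 e1 -2.9 e2 -2.5 mm; tilt err 0.38; turn 19.0; rotvec err to turn F [ 2.2  0.9 -3.6] f_d -2.0 e1 3.9 e2 -0.1 M_d -0.05 gw 0.0453 7.1167
[ 2.18892873  0.87076549 -3.63563912] [ 0.38559733 -1.02322567 -0.03240946]
```

{"method": "carry_out", "body": {"motion": "0.0008 0.0003 -0.0005 0 0 0 255;-0.0023 -0.001 -0.0043 0 0 0 255;-0.0023 -0.001 -0.0043 0 0 0 255;-0.0023 -0.001 -0.0043 0 0 0 255;-0.0023 -0.001 -0.0043 0 0 0 255;0 0 0 0 0 0 255"}}

```text
time_s: 7.62
ee_pos: [0.6029, 0.122, 0.1062]
eef_rot: [-2.97, 0.499, 0.749]
force: [0.0, 1.1, -1.0]
grip_width: 0.045
grip_force: 50.0
```

```bash
python3 -c "
from h import *
o,M,U=rel();print(o['force'],o['moment'])"
```

```text
U along d 19.9 e1 -2.2 e2 -2.6 mm; tilt err 0.39; turn 19.0; rotvec err to turn F [ 0.   1.1 -1. ] f_d -0.6 e1 0.9 e2 1.0 M_d -0.04 gw 0.045 7.6167
[ 0.02130883  1.09511857 -1.00569173] [ 0.09729759 -0.32023348 -0.03006561]
```

{"method": "carry_out", "body": {"motion": "-0.0018 -0.0008 -0.0035 0 0 0 255;-0.0014 -0.0006 -0.0026 0 0 0 255;-0.0009 -0.0004 -0.0017 0 0 0 255;-0.0007 -0.0003 -0.0013 0 0 0 255;0 0 0 0 0 0 255"}}

```text
time_s: 8.03
ee_pos: [0.5988, 0.1201, 0.0979]
eef_rot: [-2.971, 0.498, 0.749]
force: [0.5, -0.0, -0.3]
grip_width: 0.045
grip_force: 50.0
```

```bash
python3 -c "
from h import *
o,M,U=rel();print(o['force'],o['moment'])"
```

```text
U along d 10.4 e1 -2.0 e2 -2.7 mm; tilt err 0.38; turn 19.0; rotvec err to turn F [ 0.5 -0.  -0.3] f_d -0.1 e1 0.6 e2 -0.2 M_d -0.01 gw 0.045 8.0333
[ 0.51119614 -0.04461194 -0.34048674] [ 0.09409016 -0.31862324  0.00972247]
```

{"method": "carry_out", "body": {"motion": "-0.0007 -0.0003 -0.0013 0 0 0 255;-0.0007 -0.0003 -0.0013 0 0 0 255;-0.0007 -0.0003 -0.0013 0 0 0 255;0 0 0 0 0 0 255"}}

```text
time_s: 8.37
ee_pos: [0.5978, 0.1196, 0.0959]
eef_rot: [-2.974, 0.494, 0.748]
force: [6.1, 2.9, 9.6]
grip_width: 0.0451
grip_force: 50.0
```

```bash
python3 -c "
from h import *
o,M,U=rel();print(o['force'],o['moment'])"
```

```text
U along d 8.2 e1 -2.0 e2 -2.8 mm; tilt err 0.45; turn 19.0; rotvec err to turn F [6.1 2.9 9.6] f_d 11.7 e1 1.1 e2 0.3 M_d 0.01 gw 0.0451 8.3667
[6.10081015 2.9277244  9.58230809] [ 0.17888806 -0.35069672 -0.00288707]
```

Contact at 8 mm along the post with 12 N: the hub is on the key, not yet aligned. I'll turn under light pressure.

{"method": "carry_out", "body": {"motion": "0 0 0 1.38 0.59 2.6 255;0 0 0 1.38 0.59 2.6 255;0 0 0 1.38 0.59 2.6 255;0 0 0 1.38 0.59 2.6 255;0 0 0 0 0 0 255"}}

```text
time_s: 8.78
ee_pos: [0.5982, 0.1195, 0.0963]
eef_rot: [-2.869, 0.447, 0.981]
force: [7.6, 1.7, 10.5]
grip_width: 0.045
grip_force: 50.0
```

```bash
python3 -c "
from h import *
o,M,U=rel();print(o['force'],o['moment'])"
```

```text
U along d 8.6 e1 -1.9 e2 -3.0 mm; tilt err 0.48; turn 31.2; rotvec err to turn F [ 7.6  1.7 10.5] f_d 12.9 e1 1.3 e2 -1.4 M_d -0.05 gw 0.045 8.7833
[ 7.55264573  1.65450234 10.47336888] [ 0.05210742 -0.52747307  0.03885562]
```

{"method": "carry_out", "body": {"motion": "0 0 0 1.38 0.59 2.6 255;0 0 0 1.38 0.59 2.6 255;0 0 0 1.38 0.59 2.6 255;0 0 0 1.38 0.59 2.6 255;0 0 0 1.38 0.59 2.6 255;0 0 0 0 0 0 255"}}

```text
time_s: 9.28
ee_pos: [0.5987, 0.1193, 0.0962]
eef_rot: [-2.763, 0.362, 1.25]
force: [11.4, 0.6, 11.0]
grip_width: 0.0448
grip_force: 50.0
```

```bash
python3 -c "
from h import *
o,M,U=rel();print(o['force'],o['moment'])"
```

```text
U along d 8.7 e1 -1.6 e2 -3.4 mm; tilt err 0.52; turn 46.2; rotvec err to turn F [11.4  0.6 11. ] f_d 14.9 e1 3.8 e2 -3.9 M_d -0.07 gw 0.0448 9.2833
[11.42830555  0.60536594 11.03378404] [-0.18460535 -1.18180566  0.28963267]
```

{"method": "carry_out", "body": {"motion": "0.001 -0.0005 -0.0004 0 0 0 255;0 0 0 2.3 0.98 4.33 255;0 0 0 2.3 0.98 4.33 255;0 0 0 1.38 0.59 2.6 255;0 0 0 1.38 0.59 2.6 255;0 0 0 0 0 0 255"}}

```text
time_s: 9.78
ee_pos: [0.5995, 0.119, 0.0958]
eef_rot: [-2.682, 0.247, 1.518]
force: [10.2, 1.8, 10.6]
grip_width: 0.0452
grip_force: 50.0
```

```bash
python3 -c "
from h import *
o,M,U=rel();print(o['force'],o['moment'],o['qpos'])"
```

```text
U along d 8.7 e1 -0.9 e2 -4.0 mm; tilt err 0.50; turn 62.2; rotvec err to turn F [10.2  1.8 10.6] f_d 14.3 e1 3.4 e2 -2.4 M_d -0.08 gw 0.0452 9.7833
[10.21993189  1.78245856 10.64083858] [ 0.01960989 -0.96602623  0.11280045] [ 0.18730274  0.87701253  0.92780583 -0.11187168  1.84290511  0.29629378]
```

{"method": "carry_out", "body": {"motion": "0.0008 -0.0002 -0.0004 0 0 0 255;0 0 0 1.38 0.59 2.6 255;0 0 0 1.38 0.59 2.6 255;0 0 0 1.38 0.59 2.6 255;0 0 0 1.38 0.59 2.6 255;0 0 0 1.38 0.59 2.6 255;0 0 0 0 0 0 255"}}

```text
time_s: 10.37
ee_pos: [0.5998, 0.1189, 0.095]
eef_rot: [-2.636, 0.125, 1.754]
force: [7.0, 1.8, 7.8]
grip_width: 0.0452
grip_force: 50.0
```

```bash
python3 -c "
from h import *
o,M,U=rel();print(o['force'],o['moment'])"
```

```text
U along d 8.1 e1 -0.2 e2 -4.2 mm; tilt err 0.45; turn 77.2; rotvec err to turn F [7.  1.8 7.8] f_d 10.3 e1 2.3 e2 -1.1 M_d 0.06 gw 0.0452 10.3667
[6.95171274 1.76163202 7.76562586] [ 0.19832913 -0.70524454  0.12462587]
```

{"method": "carry_out", "body": {"motion": "-0.0005 -0.0002 -0.0009 0 0 0 255;0 0 0 1.38 0.59 2.6 255;0 0 0 1.38 0.59 2.6 255;0 0 0 1.38 0.59 2.6 255;0 0 0 1.38 0.59 2.6 255;0 0 0 0 0 0 255"}}

```text
time_s: 10.87
ee_pos: [0.5991, 0.1184, 0.0926]
eef_rot: [-2.621, 0.022, 1.937]
force: [8.3, 1.2, -1.9]
grip_width: 0.0454
grip_force: 50.0
```

```bash
python3 -c "
from h import *
o,M,U=rel();print(o['force'],o['moment'])"
```

```text
U along d 5.6 e1 0.3 e2 -4.4 mm; tilt err 0.42; turn 89.2; rotvec err to turn F [ 8.3  1.2 -1.9] f_d 2.4 e1 8.0 e2 -2.2 M_d -0.05 gw 0.0454 10.8667
[ 8.3056088   1.17503736 -1.89091277] [ 0.32590695 -1.7331865   0.16616157]
```

The hub dropped: it sits at 5.6 mm and the axial force has gone. I'll relieve the sideways force and push it home.

{"method": "carry_out", "body": {"motion": "0.0014 0 -0.0008 0 0 0 255;-0.0007 -0.0003 -0.0013 0 0 0 255;-0.0007 -0.0003 -0.0013 0 0 0 255;-0.0007 -0.0003 -0.0013 0 0 0 255;0 0 0 0 0 0 255"}}

```text
time_s: 11.28
ee_pos: [0.5978, 0.1177, 0.0885]
eef_rot: [-2.62, 0.023, 1.934]
force: [2.7, 1.7, 3.9]
grip_width: 0.045
grip_force: 50.0
```

```bash
python3 -c "
from h import *
o,M,U=rel();print(o['force'],o['moment'])"
```

```text
U along d 1.4 e1 1.0 e2 -4.5 mm; tilt err 0.39; turn 89.0; rotvec err to turn F [2.7 1.7 3.9] f_d 5.0 e1 0.8 e2 0.5 M_d -0.04 gw 0.045 11.2833
[2.72756453 1.72108392 3.88544666] [ 0.21891213 -0.51351727 -0.04043201]
```

{"method": "carry_out", "body": {"motion": "-0.0007 -0.0003 -0.0013 0 0 0 255;-0.0007 -0.0003 -0.0013 0 0 0 255;0 0 0 0 0 0 255;0 0 0 0 0 0 255"}}

```text
time_s: 11.62
ee_pos: [0.5978, 0.1176, 0.0883]
eef_rot: [-2.625, 0.024, 1.935]
force: [11.0, 6.3, 19.6]
grip_width: 0.045
grip_force: 50.0
```

```bash
python3 -c "
from h import *
o,M,U=rel();print(o['force'],o['moment'])"
```

```text
U along d 1.2 e1 1.0 e2 -4.6 mm; tilt err 0.55; turn 89.0; rotvec err to turn F [11.   6.3 19.6] f_d 23.3 e1 1.1 e2 1.5 M_d -0.02 gw 0.045 11.6167
[11.02749951  6.3040799  19.63103421] [ 0.25643901 -0.25850937 -0.10648147]
```

The hub is home: 7.3 mm below the key-top contact, firm at 23 N. I'll open, back off along the post, and return to vertical above the collar. The two turn angles give the true post axis at e1≈0.9, e2≈−1.5 mm, and show that the scene camera's estimates are the good ones.

{"method": "carry_out", "body": {"motion": "0 0 0 0 0 0 85;0.0009 0.0004 0.0017 0 0 0 85;0 0 0 0 0 0 85;0 0 0 0 0 0 85;0 0 0 0 0 0 85;0.0092 0.0039 0.0173 0 0 0 85;0.0184 0.0078 0.0346 0 0 0 85;0.0184 0.0078 0.0346 0 0 0 85;0.0092 0.0039 0.0173 0 0 0 85;-0.0155 -0.033 0 0 0 0 85;-0.0155 -0.033 0 2.35 -5.52 0 85;-0.0155 -0.033 0 2.35 -5.52 0 85;-0.0155 -0.033 0 2.35 -5.52 0 85;-0.0155 -0.033 0 2.35 -5.52 0 85;-0.0155 -0.033 0 2.35 -5.52 0 85;-0.0155 -0.033 0 0 0 0 85;-0.0155 -0.033 0 0 0 0 85;-0.0155 -0.033 0 0 0 0 85;0 0 0 0 0 0 85"}}

```text
time_s: 13.2
ee_pos: [0.5242, -0.1346, 0.1878]
eef_rot: [-3.055, 0.003, 1.925]
force: [0.1, 0.0, 0.1]
grip_width: 0.0629
grip_force: 0.0
```

Run:
```python
from h import *
o=ctrl.get_obs();M=R.from_euler('xyz',o['eef_rot']);print((R.from_euler('xyz',[np.pi,0,.374+np.radians(89)])*M.inv()).as_rotvec(True).round(2),o['ee_pos'],o['qpos'].round(2),o['grip_width'])
c=cam('scene');t=cam('top');np.savez('s5.npz',**c);np.savez('t5.npz',**t)
save(c,'pics/s5.png',(290,165,390,310),4.1)
C=F+.00086*e1-.0015*e2
for n,k in(('s',c),('t',t)):
    P=cloud(k);q=P-C;al=q@d;rad=np.linalg.norm(q-al[...,None]*d,axis=-1)
    m=(rad>.011)&(rad<.021)&(al>.005)&(al<.045);print(n,m.sum(),'top face along',np.percentile(al[m]*1000,[10,25,50,75,90]).round(1))
P=cloud(c);m=(abs(P[...,0]-.513)<.03)&(abs(P[...,1]+.155)<.03)&(P[...,2]>.012)&(P[...,2]<.024);e=P[m];print('collar',m.sum(),((e.min(0)+e.max(0))/2).round(4),np.ptp(e,0).round(3))
```

```text
[ 1.89 -4.57  0.13] [ 0.52420658 -0.13464709  0.18782041] [-0.29  0.32  1.48 -0.06  1.4  -0.63] 0.06288654330665754
s 35 top face along [ 9.2 11.2 18.4 25.2 26.7]
t 70 top face along [22.4 23.8 25.1 26.8 28.2]
collar 91 [ 0.5126 -0.1519  0.0163] [0.035 0.037 0.008]
```

View pics/s5.png

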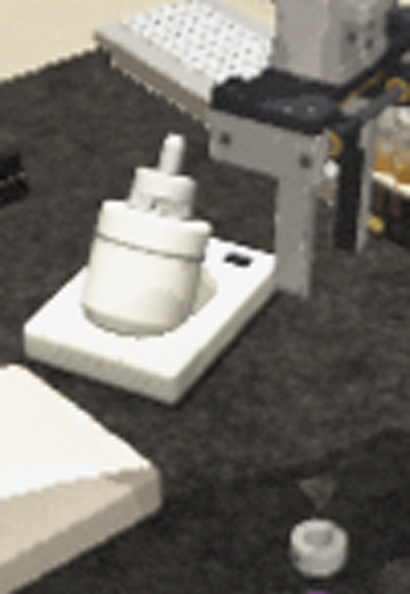

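The picture shows the hub seated on the flange with the post projecting through it, and the collar lying free at crop (320,547). Both cameras put the hub top at about 25–26 mm. Next I correct the tilt and descend over the collar.

{"method": "carry_out", "body": {"motion": "-0.0112 -0.0194 0 1.89 -4.57 0 85;0 0 -0.038 0 0 0 85;0 0 -0.038 0 0 0 85;0 0 -0.038 0 0 0 85;0 0 -0.03 0 0 0 85;0 0 -0.018 0 0 0 85;0 0 0 0 0 0 85;0 0 0 0 0 0 85"}}

```text
time_s: 13.97
ee_pos: [0.5156, -0.1485, 0.0253]
eef_rot: [-3.141, -0.002, 1.931]
force: [0.2, 0.5, 0.1]
grip_width: 0.0627
grip_force: 0.0
```

Run:
```python
from h import *
o=ctrl.get_obs();M=R.from_euler('xyz',o['eef_rot']);print((R.from_euler('xyz',[np.pi,0,.374+np.radians(89)])*M.inv()).as_rotvec(True).round(2),o['ee_pos'],o['force'].round(1))
for s in('s5','s1'):
    c=dict(np.load(s+'.npz'));g=c['pixels'].astype(float).sum(-1)/3
    u,v=proj(c,[[.513,-.154,.009]])[0].astype(int)
    k=np.zeros((480,640),np.uint8);k[v-12:v+11,u-14:u+14]=g[v-12:v+11,u-14:u+14]>95
    n,l,st,ce=cv2.connectedComponentsWithStats(k);i=1+st[1:,4].argmax();x,y,w,h,_=st[i]
    pr=lambda x_,y_:proj(c,np.array([[x_+.018*np.cos(t),y_+.018*np.sin(t),z] for t in np.linspace(0,6.28,60) for z in(0,.018)]))
    q=pr(.513,-.154);print(s,'obs box',x,y,x+w,y+h,'pred box',(q.min(0)+.5).round(1),(q.max(0)+.5).round(1))
    q=pr(.513+.01*.6,-.154-.01*.8);print('  shift 10mm right ->',(q.min(0)+.5).round(1))
```

```text
[-0.07 -0.06 -0.19] [ 0.51556668 -0.14852668  0.02528389] [0.2 0.5 0.1]
s5 obs box 361 292 375 305 pred box [360.  291.5] [373.8 305.7]
  shift 10mm right -> [363.7 292.1]
s1 obs box 361 291 375 306 pred box [360.  291.5] [373.8 305.7]
  shift 10mm right -> [363.7 292.1]
```

{"method": "carry_out", "body": {"motion": "-0.001 -0.0072 0 0 0 0 85;0 0 -0.02 0 0 0 85;0 0 -0.013 0 0 0 85;0 0 -0.006 0 0 0 85;0 0 0 0 0 0 85;0 0 0 0 0 0 255;0 0 0 0 0 0 255;0 0 0 0 0 0 255;0 0 0 0 0 0 255;0 0 0 0 0 0 255;0 0 0 0 0 0 255;0 0 0 0 0 0 255", "grip_force": 50}}

```text
time_s: 14.97
ee_pos: [0.5148, -0.1568, -0.0128]
eef_rot: [3.14, 0.0, 1.93]
force: [-0.1, 0.4, 6.9]
grip_width: 0.0354
grip_force: 50.0
```

{"method": "carry_out", "body": {"motion": "0 0 0.03 0 0 0 255;0 0 0.04 0 0 0 255;0 0 0.04 0 0 0 255;0 0 0.04 0 0 0 255;0 0 0.04 0 0 0 255;0 0 0.025 0 0 0 255;0.0156 0.0336 0 0 0 0 255;0.0156 0.0336 0 -2.35 5.52 0 255;0.0156 0.0336 0 -2.35 5.52 0 255;0.0156 0.0336 0 -2.35 5.52 0 255;0.0156 0.0336 0 -2.35 5.52 0 255;0.0156 0.0336 0 -2.35 5.52 0 255;0.0156 0.0336 0 0 0 0 255;0.0156 0.0336 0 0 0 0 255;0.0156 0.0336 0 0 0 0 255;0 0 0 0 0 0 255;0 0 0 0 0 0 255"}}

```text
time_s: 16.38
ee_pos: [0.6517, 0.1389, 0.1993]
eef_rot: [-2.638, 0.019, 1.937]
force: [0.1, -0.7, -0.7]
grip_width: 0.0351
grip_force: 50.0
```

Run:
```python
from h import *
o,M,U=rel(off=.0133);print((goalR(89)*M.inv()).as_rotvec(True).round(2),o['ee_pos'],'to axis: want e1 .9 e2 -1.5')
q=U-F;sh=(.0009-q@e1)*e1+(-.0015-q@e2)*e2;print('shift',sh.round(4))
c=cam('scene');np.savez('s6.npz',**c)
g=c['pixels'].astype(float).sum(-1)/3
tz=M.as_matrix()[:,2]
t=np.linspace(0,6.28,60);x,y=M.as_matrix()[:,0],M.as_matrix()[:,1]
pr=proj(c,np.array([U-z*tz+.018*(np.cos(k)*x+np.sin(k)*y) for k in t for z in(0,.018)]));print('pred box',pr.min(0).round(1),pr.max(0).round(1))
u,v=proj(c,[U-.009*tz])[0].round().astype(int);print(u,v);np.set_printoptions(linewidth=220);print(g[v-10:v+11,u-14:u+15].round().astype(int))
```

```text
U along d 125.5 e1 -4.5 e2 -6.2 mm; tilt err 1.20; turn 89.3; rotvec err to turn F [ 0.1 -0.7 -0.7] f_d -0.7 e1 0.2 e2 -0.7 M_d 0.02 gw 0.0351 16.3833
[-0.61  0.98 -0.23] [0.65165798 0.1388534  0.19926051] to axis: want e1 .9 e2 -1.5
shift [ 0.0024  0.0062 -0.0027]
pred box [332.7 167.7] [345.8 176.3]
339 172
[[212 215 214 214 214 214 214 215 215 180 148 140 140 155 179 145 125  79  38  38  37  43 110 125 199 213 215 213 214]
 [213 214 213 214 214 215 216 215 214 170 146 143 139 159 166 140 180 114  34  38  41  63 121 115 193 213 212 214 214]
 [213 213 214 214 215 216 214 215 213 176 158 160 160 161 155 135 139  83  41  42  43  66 124 111 185 208 212 212 212]
 [211 215 214 213 214 214 214 217 179 164 162 163 166 163 152 136  93  51  42  45  42 103 127 178 205 207 207 208 212]
 [214 213 216 214 224 234 226 193 145 154 164 164 162 159 128 128  81  38  42  45  40 108 125 200 212 212 210 207 207]
 [212 225 231 223 214 239 240 230 182 164 164 164 164 160 132 219 146  40  42  45  41 117 129 198 214 213 215 211 209]
 [215 215 233 231 230 241 231 227 179 152 161 164 165 164 138 172 111  46  
[... 1010 characters left out ...]
204 211 215 221 237 236 231 215 239 237 233 237 238 223 227 223 221 219 239 230 236 232 190 224 242 238]
 [208 208 208 208 207 206 203 217 232 228 223 241 239 241 238 221 206 225 236 228 235 229 185 236 239 233 238 235 225]
 [193 206 209 207 209 208 206 196 190 224 238 228 200 225 238 231 237 236 211 198 238 229 232 243 233 231 240 234 218]
 [144 196 208 209 210 209 208 205 199 213 224 227 234 240 236 230 241 242 222 216 240 227 239 240 217 216 229 237 224]
 [113 139 159 190 205 209 208 208 209 210 218 225 217 234 221 220 230 241 221 236 229 186 221 239 236 239 236 218 205]
 [113 110 118 149 171 191 205 208 208 210 210 214 198 195 200 234 235 223 217 239 239 236 240 235 232 240 242 236 225]]
```

The collar is where predicted. I'll align it to the axis and lower it to just above the tip.

{"method": "carry_out", "body": {"motion": "0.0024 0.0062 -0.0027 -0.61 0.98 -0.23 255;-0.0092 -0.0039 -0.0173 0 0 0 255;-0.0092 -0.0039 -0.0173 0 0 0 255;-0.0085 -0.0036 -0.016 0 0 0 255;0 0 0 0 0 0 255;0 0 0 0 0 0 255"}}

```text
time_s: 16.93
ee_pos: [0.6268, 0.1308, 0.1498]
eef_rot: [-2.621, 0.024, 1.93]
force: [0.7, -0.1, -0.3]
grip_width: 0.0351
grip_force: 50.0
```

Run:
```python
from h import *
o,M,U=rel(off=.0133);print((goalR(89)*M.inv()).as_rotvec(True).round(2))
q=U-F;print('shift',((.0009-q@e1)*e1+(-.0015-q@e2)*e2).round(4))
```

```text
U along d 69.6 e1 -2.1 e2 -3.9 mm; tilt err 0.41; turn 88.8; rotvec err to turn F [ 0.7 -0.1 -0.3] f_d 0.1 e1 0.6 e2 -0.3 M_d -0.06 gw 0.0351 16.9333
[-0.03  0.14  0.22]
shift [ 0.0015  0.0032 -0.0015]
```

{"method": "carry_out", "body": {"motion": "0.0015 0.0032 -0.0015 0 0 0 255;-0.0023 -0.001 -0.0043 0 0 0 255;-0.0023 -0.001 -0.0043 0 0 0 255;-0.0014 -0.0006 -0.0026 0 0 0 255;-0.0014 -0.0006 -0.0026 0 0 0 255;0 0 0 0 0 0 255"}}

```text
time_s: 17.43
ee_pos: [0.6209, 0.1318, 0.1327]
eef_rot: [-2.62, 0.024, 1.931]
force: [-0.0, -1.2, 0.0]
grip_width: 0.0349
grip_force: 50.0
```

Run:
```python
from h import *
o,M,U=rel(off=.0133);print(o['moment'])
q=U-F;print('shift',((.0009-q@e1)*e1+(-.0015-q@e2)*e2).round(4))
```

```text
U along d 52.3 e1 2.1 e2 -0.7 mm; tilt err 0.39; turn 88.9; rotvec err to turn F [-0.  -1.2  0. ] f_d -0.2 e1 -0.4 e2 -1.1 M_d -0.03 gw 0.0349 17.4333
[-0.13764534 -0.39600889  0.12408413]
shift [-0.0007 -0.0012  0.0006]
```

{"method": "carry_out", "body": {"motion": "-0.0004 -0.001 0.0004 0 0 0 255;-0.0014 -0.0006 -0.0026 0 0 0 255;-0.0014 -0.0006 -0.0026 0 0 0 255;-0.0014 -0.0006 -0.0026 0 0 0 255;0 0 0 0 0 0 255"}}

```text
time_s: 17.85
ee_pos: [0.6166, 0.1287, 0.1253]
eef_rot: [-2.621, 0.024, 1.931]
force: [3.9, -4.1, -0.2]
grip_width: 0.0349
grip_force: 50.0
```

Run:
```python
from h import *
o,M,U=rel(off=.0133);print(o['moment'])
```

```text
U along d 43.3 e1 1.3 e2 -1.8 mm; tilt err 0.41; turn 88.8; rotvec err to turn F [ 3.9 -4.1 -0.2] f_d 0.8 e1 1.8 e2 -5.3 M_d -0.08 gw 0.0349 17.85
[-0.71335984 -1.09564415  0.53577119]
```

{"method": "carry_out", "body": {"motion": "0.0008 -0.0011 -0.0002 0 0 0 255;-0.0014 -0.0006 -0.0026 0 0 0 255;-0.0014 -0.0006 -0.0026 0 0 0 255;-0.0014 -0.0006 -0.0026 0 0 0 255;0 0 0 0 0 0 255"}}

```text
time_s: 18.27
ee_pos: [0.6126, 0.1263, 0.1169]
eef_rot: [-2.62, 0.023, 1.931]
force: [-0.5, -0.4, -1.0]
grip_width: 0.0349
grip_force: 50.0
```

Run:
```python
from h import *
o,M,U=rel(off=.0133);print(o['moment'])
```

```text
U along d 33.7 e1 1.6 e2 -2.5 mm; tilt err 0.39; turn 88.9; rotvec err to turn F [-0.5 -0.4 -1. ] f_d -1.2 e1 -0.0 e2 -0.2 M_d -0.04 gw 0.0349 18.2667
[ 0.01028794 -0.40934913  0.03963777]
```

Free of side force. Going down to the hub, which I expect at about 27 mm.

{"method": "carry_out", "body": {"motion": "-0.0014 -0.0006 -0.0026 0 0 0 255;-0.0009 -0.0004 -0.0017 0 0 0 255;-0.0009 -0.0004 -0.0017 0 0 0 255;-0.0007 -0.0003 -0.0013 0 0 0 255;0 0 0 0 0 0 255"}}

```text
time_s: 18.68
ee_pos: [0.6098, 0.125, 0.1114]
eef_rot: [-2.624, 0.024, 1.931]
force: [4.1, 3.1, 6.2]
grip_width: 0.0351
grip_force: 50.0
```

Run:
```python
from h import *
o,M,U=rel(off=.0133);print(o['moment'])
```

```text
U along d 27.4 e1 1.6 e2 -2.5 mm; tilt err 0.48; turn 88.9; rotvec err to turn F [4.1 3.1 6.2] f_d 7.8 e1 1.2 e2 1.2 M_d -0.01 gw 0.0351 18.6833
[ 0.2060772  -0.43023882 -0.02847741]
```

Contact at 27.4 mm as expected. A short press, then open and retreat along the post.

{"method": "carry_out", "body": {"motion": "-0.0005 -0.0002 -0.0009 0 0 0 255;0 0 0 0 0 0 255;0 0 0 0 0 0 100;0.0007 0.0003 0.0013 0 0 0 85;0 0 0 0 0 0 85;0 0 0 0 0 0 85;0 0 0 0 0 0 85;0 0 0 0 0 0 60;0 0 0 0 0 0 60;0.0092 0.0039 0.0173 0 0 0 60;0.0184 0.0078 0.0346 0 0 0 60;0.0184 0.0078 0.0346 0 0 0 60;0.0092 0.0039 0.0173 0 0 0 60;0 0 0.02 0 0 0 60;0 0 0 0 0 0 60;0 0 0 0 0 0 60;0 0 0 0 0 0 60"}}

```text
time_s: 20.1
ee_pos: [0.6596, 0.1456, 0.222]
eef_rot: [-2.619, 0.024, 1.931]
force: [0.4, 0.2, -0.7]
grip_width: 0.0718
grip_force: 0.0
```

Run:
```python
from h import *
o=ctrl.get_obs();print(o['ee_pos'],o['force'].round(1),o['grip_width'],o['time_s'])
C=F+.0012*e1-.002*e2
for n in('scene','top'):
    c=cam(n);P=cloud(c);q=P-C;al=q@d;v=q-al[...,None]*d;rad=np.linalg.norm(v,axis=-1)
    for nm,lo,hi,a0,a1 in(('collar top',.010,.017,.03,.06),('hub side',.0205,.026,.0,.04),('collar side',.014,.021,.028,.045)):
        m=(rad>lo)&(rad<hi)&(al>a0)&(al<a1)
        if m.sum()>2: print(n,nm,m.sum(),'al',np.percentile(al[m]*1000,[10,50,90]).round(1),'e1 e2',(v[m]@e1*1000).mean().round(1),(v[m]@e2*1000).mean().round(1))
    m=(rad<.03)&(al>.04)&(al<.047)
    h=np.histogram(al[rad<.03]*1000,bins=np.arange(0,64,4));print(h[0])
```

```text
[0.65959296 0.14561713 0.22201073] [ 0.4  0.2 -0.7] 0.07180615340054149 20.1
scene collar top 30 al [32.1 37.9 47.4] e1 e2 -8.3 -5.2
scene hub side 99 al [ 2.3 14.3 24.7] e1 e2 -16.2 -5.5
scene collar side 53 al [29.6 36.8 43.8] e1 e2 -13.3 -2.1
[25 17 20 21 19 20 21 14 19 15 14 13  7  4  1]
[2 0 0 0 0 0 0 0 0 0 0 0 0 0 0]
```

The depth data shows the collar side at 29–44 mm, directly above the hub side at 2–25 mm. It is seated and released, so I'm handing in.

```bash
python3 -c "
from station import ctrl
print(ctrl.hand_in())"
```

```text
the job is handed in; nothing more can be done
None
```

The job is handed in at about 20 s of the 58 s: by force and depth readings the hub is home over the cross key and the collar sits flat on it, released; I never moved the label roll, timer, marker or forceps, and hand-in returned no verdict.

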